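# Emboss a name tag blank with the hand die in the print room

## Robot

A 6-joint arm with a two-finger parallel gripper is mounted at the origin on the work surface. World frame = base frame: x ahead of the robot, y to its left, z up, the work surface at z = 0. Lengths are in m, angles in rad, forces in N, time in s.
With the tool pointing down it reaches from about 0.425 to 1.125 m from the base axis. Payload 14.9 kg.
Tool frame: the origin (TCP) lies midway between the tips of the shut fingers; the grasp point (between the pads) lies 19 mm behind it; x points along the fingers, y is the direction in which the jaws open and shut, and the axes are right-handed (so a half turn about x gives the same grasp; the last joint's range is limited). The gripper opens to 91 mm and grips with 3 to 60 N. Pads are 32 mm wide; open, the fingers measure 118 mm over their backs; the gripper's body (76 mm by 178 mm) begins 60 mm behind the grasp point.
Start: joints at [-1.216, 0.379, 1.734, -0, 1.028, -0.033], TCP at [0.265, -0.648, 0.214] pointing down, gripper open.
Joint ranges: [-2.77, 2.77], [-0.74, 2.19], [0, 2.66], [-1.06, 4.2], [0.31, 2.87], [-3.08, 3.08]. Speed limits (rad/s): [1.89, 1.89, 2.39, 3.14, 3.14, 3.14].

## Interface

Orientations are given as a rotation vector (axis times angle).
In Python, from station import robot gives the robot as it stands.
- The arm moves only by the shell command python3 -m jog 'ROWS' [FORCE]. ROWS is text: rows parted by semicolons, each of 5 numbers parted by spaces: the closure, from -1 (fully open) to 1 (shut), then the shift along the tool's x, y, z in cm, then the turn about the tool's x in degrees. A call has 1 to 8 rows; each row is the pose to reach, as a shift and turn from the pose commanded when the call began, along the tool's axes at that moment; what a row does not reach only later rows make up. A row lasts 1/10 s, in which the tool goes at most 50 mm and 8.59 degrees, less where a joint would pass 70% of its speed; a pose out of reach is approached as far as the arm can. A call with a gripper value outside its range is refused whole. The fingers move at their own pace and stop on an object; FORCE is the grip in N (left out, the last holds). Time passes only in rows, so rows that repeat a pose let the fingers close. It gives the time, the measured TCP pose, the force and the opening at its end, in the units of the state.
- robot.get_state(): the state, without advancing time (a new reading comes with each control period).
- robot.read_camera(name): name is "scene" or "top" or "wrist"; returns a dict with "pixels" (420x560x3 uint8, red, green, blue), "depth" (420x560 float32, m along the optical axis (not along the pixel's ray), 0 where there is no reading), "camera_matrix" (3x3 intrinsics, pixels), "cam_to_world" (4x4, takes a point from camera to world coordinates). Camera axes: x right, y down, z forward; pixel columns grow to the right and rows downward; lengths in m; the calibration is good to about 2 mm. A picture is of the moment at which its call begins.
- robot.job_done(): hands the job in, once; it reports no verdict.
Trained networks look in a picture, given as the dict that the camera call returned (one of the last four; its "shot" number tells which), for a name from the list of things; names that differ only in an ending like _2 or _b are one class to them, and where a whole thing is asked for, a point or a joint stands for the part that bears it (a point fixed in the world has none). Each returns a list of dicts, best first, with "score" (0 to 1); they miss things now and then, are a little off and sometimes report something else, mostly with a low value. They report only what shows in the picture. A call takes as long as a camera call. They do not tell look-alikes from the thing itself.
- robot.boxes_of(picture, label): "location" ([x, y, z] in m, in the coordinates of the camera as it stood for that picture, good to about 4 mm: the middle of the surface that is visible of it).
- robot.silhouettes(picture, label): "region" (420x560 bool, what is visible of it).
- robot.landmark_of(picture, label): "location" ([x, y, z] in m, in the coordinates of the camera as it stood for that picture, good to about 4 mm: a listed point, or the origin of a listed thing).
The state is a dict: "t": time; "joint_positions": joint angles; "joint_velocities": joint speeds; "tau": joint torques, N m; "position": TCP position; "ee_rot": TCP orientation; "wrist_force": force on the tool from outside, world axes, zero at the start; "wrist_torque": the same for the moment, N m; "opening": finger opening in m.
Only numpy, scipy, OpenCV 4.12 (cv2) and the standard library are available. Lean on these libraries where they do the work, as an engineer would, in place of code of your own. Each camera call takes 0.05 s, during which the arm holds its last target.

## Task

Lift the red-handled marking die out of its orange rack, stand it upright on the cork pad and let go, then take it again across the thin way of its handle so that it passes between the jig's two cheeks. Press it squarely onto the middle of the yellow tag, the whole die face on the tag, so that the sprung anvil gives by about 6 mm and stays down for a good half second, without hammering it; then lift it straight off, never sliding past the tag's edges, and stand it upright on the cork pad again, let go. Leave the blue die and everything else on the desk where it is.

Things in the scene. Friction and masses are not known exactly. Their poses are not given: they have to be found in the camera images.
- stamp: the marking die with the red handle, 90 mm tall, 0.24 kg. Origin: centre of its flat underside (the die face), z up. Foot 46 mm (its x) by 26 mm (its y), 16 mm high, brass on rubber; a narrower steel neck; then the red grip, a slab 44 mm long (x) by 22 mm thick (y), 40 to 90 mm above the underside. Alike after half a turn
- rack: fixed orange rack; origin: centre of its underside; floor 6 mm thick. Three walls, 60 mm long in x, 8 mm thick, tops at 98 mm, at y = -44, 0, 44 mm, leave two 36 mm bays (y = -22, 22 mm), open above and at both x ends. A die stands in each, its length along the rack's x, top 2 mm below the walls and 7 mm from them: fingers fit only at the ends of its length. Red is in either bay
- pad: a fixed square of cork, 120 x 120 mm, 4 mm thick; origin at the centre of its underside, its top at z = 4 mm
- jig: fixed aluminium jig; base plate 90 x 90 x 18 mm, origin: centre of its underside. Two upright cheeks 8 mm thick, inner faces at x = -30 and 30 mm, 50 mm long in y, tops at 114 mm; the tag lies between, open in y and above. The die goes in with its length along the jig's x, either way round, 7 mm clear of each cheek; fingers at the ends of its length would strike the cheeks
- tag (a point): the yellow tag blank fixed on the sprung anvil, 56 mm (its x) by 36 mm (its y), axes as the jig's. Origin: the middle of its upper face, 26 mm above the desk at rest. The die face, set square on it, lies wholly on the tag with 5 mm to spare all round; more than 5 mm off the middle, or more than 0.15 rad of turn, spoils it
- anvil (a joint): how far the sprung anvil under the tag is pressed down, m: 0 at rest, stop at 0.008; it pushes back with about 2 N at once and 1.5 N more per mm, 11 N at 6 mm, 14 N at the stop
- stamp_blue: the blue-handled die, a twin of the red one, standing in the other bay of the rack; not to be used
- mouse: a black computer mouse, about 100 x 60 x 32 mm; origin at the centre of its underside
- pen: a red pen lying flat, 145 mm long; origin at the centre of its underside
- tape: a white paper tape roll lying flat, 90 mm across, 24 mm high; origin at the centre of its underside
- blanks: a stack of spare yellow blanks, 56 x 36 mm, 20 mm high; origin at the centre of its underside
- cup: a white mug, 76 mm across, 95 mm tall, handle to one side; origin at the centre of its underside
- driver: a screwdriver with a grey handle, lying flat
- spool: a spool of green filament lying flat, 120 mm across, 50 mm high; origin at the centre of its underside
Not all that is in view belongs to the job. Leave any purple look-alike of the jig alone.

How it is judged:
By the outcome, as a careful person would: the job done as asked, in the order asked, and still so for the second after the job is handed in, with the robot touching nothing.
It also fails if it takes over 72 s, if anything falls off the work surface, if the arm or the gripper's body presses on something with over 40 N, if the wrist force passes 120 N, or if a joint passes its speed limit or range.

## Working session

There is one attempt and no reset: what is moved stays moved. The work goes in short steps, Python scripts to look and compute and a shell command to move; the robot and the scene stay as the last step left them, time stands still between calls to the robot, and variables do not carry over. Pictures are saved under pics/ and viewed, and the job is handed in when it is done.

```bash
ls -R . | head -30; mkdir -p pics
python3 - <<'E'
from station import robot
import cv2
print(robot.get_state())
for n in("scene","top","wrist"):
    p=robot.read_camera(n); cv2.imwrite(f"pics/{n}0.png",p["pixels"][:,:,::-1]); print(n,p["cam_to_world"].round(3).tolist(),p["camera_matrix"].round(1).tolist())
E
```

```text
.:
pics

./pics:
{'t': 0.0, 'joint_positions': array([-1.21632294e+00,  3.79392848e-01,  1.73475606e+00, -2.50437913e-06,
        1.02847443e+00, -3.32796997e-02]), 'joint_velocities': array([ 0.00031719, -0.00024549, -0.00064907, -0.00054236, -0.00127926,
       -0.00204724]), 'tau': array([ 3.18877064e-03, -7.63724756e+01, -4.34377670e+01,  6.51441445e-02,
        4.22711251e-02, -1.11277022e-04]), 'position': array([ 0.26455385, -0.64767849,  0.21331148]), 'ee_rot': array([ 2.0091439 ,  0.39555713, -2.00948572]), 'wrist_force': array([-0.09193673, -0.2424179 , -0.18769724]), 'wrist_torque': array([ 0.01295161, -0.0172233 , -0.03797458]), 'opening': 0.09138382916300195}
scene [[0.641, 0.583, -0.498, 1.195], [0.767, -0.49, 0.414, -0.532], [-0.003, -0.648, -0.762, 1.002], [0.0, 0.0, 0.0, 1.0]] [[513.0, 0.0, 277.2], [0.0, 513.0, 209.5], [0.0, 0.0, 1.0]]
top [[-0.003, -0.996, 0.092, 0.376], [-1.0, 0.004, 0.006, 0.001], [-0.006, -0.092, -0.996, 1.809], [0.0, 0.0, 0.0, 1.0]] [[541.3, 0.0, 277.2], [0.0, 541.3, 214.3], [0.0, 0.0, 1.0]]
wrist [[0.378, -0.891, -0.251, 0.336], [-0.926, -0.364, -0.102, -0.619], [-0.0, 0.271, -0.963, 0.384], [0.0, 0.0, 0.0, 1.0]] [[336.2, 0.0, 285.1], [0.0, 336.2, 206.7], [0.0, 0.0, 1.0]]
```

View pics/scene0.png

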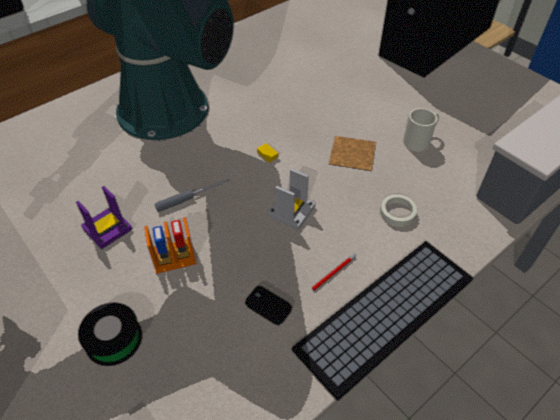

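View pics/top0.png

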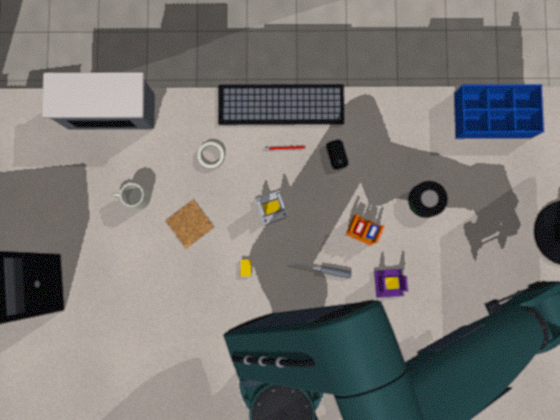

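View pics/wrist0.png

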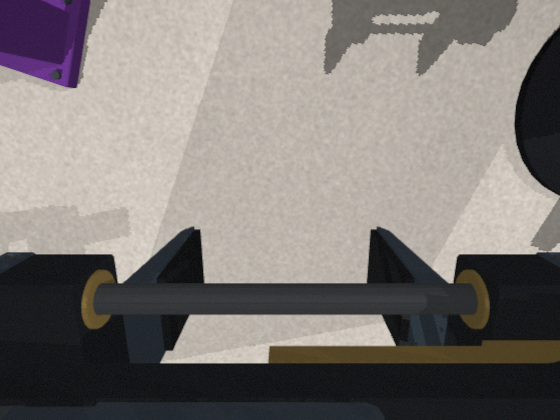

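The scene view shows the orange rack at (172,247), with the red die at (180,236) and the blue one at (160,242). The aluminium jig is at (293,208), the purple look-alike at (105,222) and the cork at (353,152). 

In the top view the red die is at (360,228), blue at (373,232), jig (272,206), purple (390,283), cork (190,222), pen (285,148) and blanks (245,268).

The red pen and the blue die could be mistaken for the target. The choice is the red handle in the rack.

```bash
cat > h.py <<'E'
import numpy as np, cv2
from station import robot
def cloud(p):
    d=p["depth"]; K=p["camera_matrix"]; v,u=np.indices(d.shape)
    c=np.stack([(u-K[0,2])*d/K[0,0],(v-K[1,2])*d/K[1,1],d],-1)
    T=p["cam_to_world"]; return c@T[:3,:3].T+T[:3,3]
def w(p,l): T=p["cam_to_world"]; return T[:3,:3]@np.array(l)+T[:3,3]
def rect(xy):
    (c,s,a)=cv2.minAreaRect((xy*1000).astype(np.float32)); return np.round(c,1),np.round(s,1),round(a,1)
def save(p,n,box=None,k=1):
    im=p["pixels"][:,:,::-1]
    if box: x0,y0,x1,y1=box; im=im[y0:y1,x0:x1]
    cv2.imwrite("pics/"+n,cv2.resize(im,None,fx=k,fy=k,interpolation=cv2.INTER_CUBIC))
E
python3 - <<'E'
from h import *
for n in("top","scene"):
    p=robot.read_camera(n); W=cloud(p)
    print("==",n)
    for l in("stamp","rack","pad","jig","tag","stamp_blue"):
        for r in robot.landmark_of(p,l)[:3]: print(l,"lm",r["score"],w(p,r["location"]).round(4))
    for l in("stamp","rack","pad","jig","stamp_blue"):
        for r in robot.silhouettes(p,l)[:2]:
            m=r["region"]&(p["depth"]>0); P=W[m]; zt=np.percentile(P[:,2],97); T=P[P[:,2]>zt-.008]
            print(l,"sil",r["score"],m.sum(),"z",np.percentile(P[:,2],[3,50,97]).round(3),"all",rect(P[:,:2]),"top",len(T),rect(T[:,:2]))
    if n=="top": save(p,"topc.png",(150,170,420,310),2.9)
    else: save(p,"scenec.png",(70,120,390,290),2.4)
E
```

```text
== top
stamp lm 0.63 [ 0.4955 -0.2489  0.0029]
rack lm 0.81 [ 0.4895 -0.2725  0.0011]
pad lm 0.66 [ 5.104e-01  3.066e-01 -5.000e-04]
jig lm 0.94 [ 0.3134 -0.3559 -0.0021]
jig lm 0.92 [0.5632 0.0366 0.0007]
tag lm 0.71 [ 0.3124 -0.3539  0.0244]
tag lm 0.66 [0.5644 0.0294 0.0223]
stamp_blue lm 0.68 [ 0.4756 -0.2902  0.0057]
stamp_blue lm 0.36 [ 0.746  -0.1886 -0.0029]
rack sil 0.63 436 z [0.    0.057 0.102] all (array([ 487.3, -280.4]), array([111.8,  77.7]), 65.4) top 110 (array([ 488.4, -273.1]), array([96.1, 55.8]), 68.6)
pad sil 0.76 1222 z [-0.005  0.003  0.011] all (array([512.1, 304.9]), array([118.8, 119.2]), 37.5) top 601 (array([512.7, 304.6]), array([118.3, 118.1]), 36.8)
pad sil 0.26 286 z [0.008 0.021 0.031] all (array([ 359.1, -134.8]), array([194.6,  25.7]), 79.2) top 113 (array([ 360.9, -143.2]), array([175.6,  20.6]), 75.9)
jig sil 0.88 803 z [-0.002  0.021  0.114] all (array([566.8,  32.5]), array([97.3, 97.9]), 18.3) top 82 (array([564.3,  31.4]), array([49.1, 75.8]), 20.4)
jig sil 0.68 807 z [0.009 0.023 0.116] all (array([ 313.7, -355.2]), array([90.3, 91.7]), 3.0)
[... 1201 characters left out ...]
1165 (array([516.6, 310. ]), array([117. , 124.9]), 36.6)
jig sil 0.67 1595 z [0.006 0.041 0.114] all (array([566.8,  42. ]), array([ 90.6, 108.8]), 20.0) top 149 (array([570.6,  34. ]), array([47.6, 78.7]), 20.1)
jig sil 0.59 1530 z [0.004 0.023 0.113] all (array([ 282.7, -353.9]), array([169.4,  91. ]), 4.5) top 125 (array([ 318.9, -351.9]), array([48. , 75.7]), 2.8)
stamp_blue sil 0.64 451 z [0.006 0.069 0.098] all (array([ 462.6, -281. ]), array([ 29.8, 107.6]), 70.7) top 159 (array([ 483.5, -288. ]), array([21.7, 45.7]), 64.8)
stamp_blue sil 0.64 1095 z [0.008 0.064 0.096] all (array([587.8, 512.8]), array([ 75.2, 153.5]), 25.5) top 177 (array([603.6, 481.4]), array([72.8, 78.4]), 23.7)
```

View pics/topc.png

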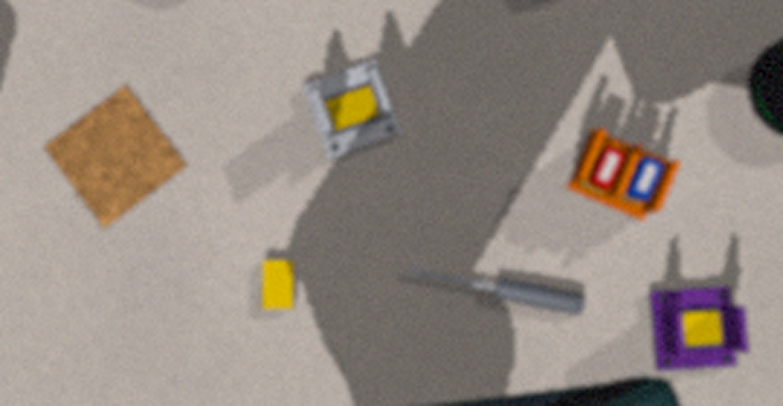

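View pics/scenec.png

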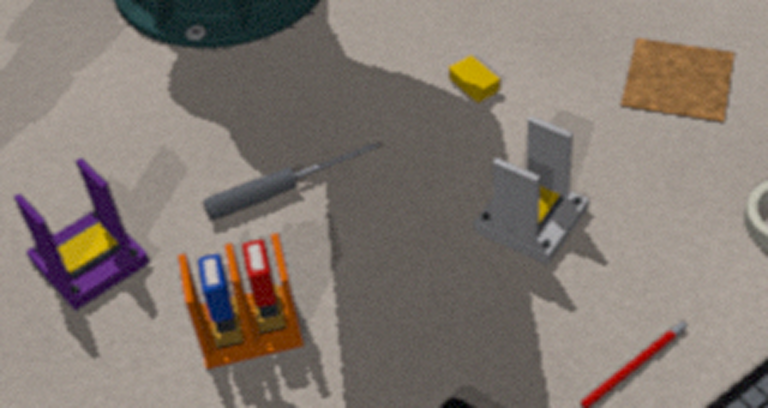

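The crop confirms the choice: the red die is in the rack's left (+y) bay at topc (607,168). The aluminium jig is at (350,107) and the purple look-alike at (703,328). Next I work out the tool axes.

```bash
cat >> h.py <<'E'
from scipy.spatial.transform import Rotation as Ro
def plan(tx,ty,tz,jaw):
    """shift in tool axes (cm) to world TCP target and turn (deg) to make jaw dir at world yaw (mod 180)"""
    s=robot.get_state(); R=Ro.from_rotvec(s["ee_rot"]).as_matrix()
    d=R.T@(np.array([tx,ty,tz])-s["position"])*100
    y=np.degrees(np.arctan2(R[1,1],R[0,1]))
    t=-(jaw-y); t=(t+90)%180-90
    print("t",round(s["t"],2),"pos",s["position"].round(4),"jawyaw",y.round(2),"toolx",R[:,0].round(4),"q6",s["joint_positions"][[0,5]].round(3),"open",round(s["opening"],4),"F",s["wrist_force"].round(1))
    print("shift cm",d.round(2),"turn",round(t,2))
E
python3 - <<'E'
from h import *
plan(.494,-.248,.25,-24.3)
s=robot.get_state(); R=Ro.from_rotvec(s["ee_rot"]).as_matrix(); print(R.round(3))
p=robot.read_camera("wrist"); T=p["cam_to_world"]; print("cam in tool",(R.T@(T[:3,3]-s["position"])).round(4),(R.T@T[:3,:3]).round(3))
E
```

```text
t 1.35 pos [ 0.2647 -0.648   0.2139] jawyaw -67.78 toolx [-0.  0. -1.] q6 [-1.216 -0.033] open 0.0915 F [ 0.5 -0.9 -0.6]
shift cm [ -3.61 -28.36 -36.35] turn -43.48
[[-0.     0.378 -0.926]
 [ 0.    -0.926 -0.378]
 [-1.    -0.    -0.   ]]
cam in tool [-0.1706  0.0007 -0.0772] [[-0.001 -0.271  0.963]
 [ 1.    -0.     0.001]
 [ 0.     0.963  0.271]]
```

```bash
python3 -m jog '-1 -3.6 -5 -6 -8;-1 -3.6 -9 -12 -16;-1 -3.6 -13 -17 -24;-1 -3.6 -17 -22 -32;-1 -3.6 -21 -27 -40;-1 -3.6 -25 -32 -43.5;-1 -3.6 -28.4 -36.4 -43.5;-1 -3.6 -28.4 -36.4 -43.5' 40
python3 -m jog '-1 0 0 0 0;-1 0 0 0 0;-1 0 0 0 0'
python3 - <<'E'
from h import *
plan(.494,-.248,.25,-24.3)
p=robot.read_camera("wrist"); W=cloud(p); save(p,"w1.png")
for l in("stamp","rack","stamp_blue"):
    for r in robot.silhouettes(p,l)[:2]:
        m=r["region"]&(p["depth"]>0); P=W[m]; zt=np.percentile(P[:,2],95); T=P[abs(P[:,2]-zt)<.006]
        print(l,r["score"],m.sum(),"ztop",zt.round(4),len(T),rect(T[:,:2]))
    for r in robot.landmark_of(p,l)[:2]: print(l,"lm",r["score"],w(p,r["location"]).round(4))
E
```

```text
t: 2.2
position: [0.4618, -0.304, 0.2497]
ee_rot: [1.514, 0.977, -1.514]
wrist_force: [0.8, -0.9, -0.0]
opening: 0.0911
t: 2.5
position: [0.4609, -0.3065, 0.2495]
ee_rot: [1.514, 0.978, -1.514]
wrist_force: [0.0, -0.4, 0.1]
opening: 0.0911
t 2.5 pos [ 0.4609 -0.3065  0.2495] jawyaw -24.31 toolx [ 0.e+00 -2.e-04 -1.e+00] q6 [-0.629 -0.205] open 0.0911 F [ 0.  -0.4  0.1]
shift cm [-0.06  0.61 -6.69] turn -0.01
stamp 0.84 1143 ztop 0.097 1069 (array([ 494.9, -249.6]), array([21.2, 43.7]), 65.7)
stamp lm 0.61 [ 0.4945 -0.2482  0.0092]
rack 0.66 3916 ztop 0.0985 1636 (array([ 492. , -272.6]), array([95.8, 59.3]), 66.3)
rack 0.26 1168 ztop 0.097 1083 (array([ 495. , -249.6]), array([21.2, 43.6]), 65.7)
rack lm 0.61 [ 0.4935 -0.2749  0.0024]
rack lm 0.34 [ 0.4995 -0.2472  0.0092]
stamp_blue 0.74 1202 ztop 0.0971 1005 (array([ 483.2, -290.7]), array([22.1, 43.1]), 65.4)
stamp_blue lm 0.65 [ 0.4814 -0.2921  0.0075]
```

View pics/w1.png

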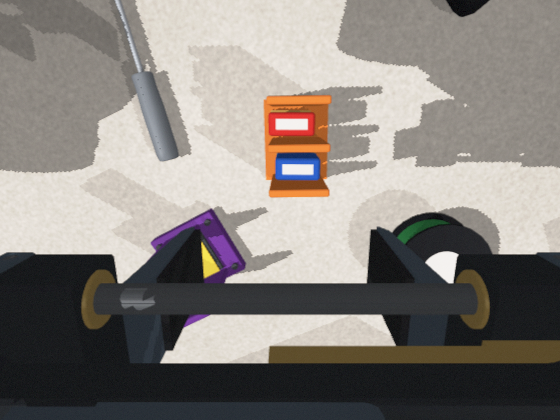

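The wrist view shows the red die at (291,124) and blue at (298,168) in the rack, purple jig at (200,255). The red handle's top is at z 0.097 and measures 21x44 mm, so it matches. Next I centre over it and look again.

```bash
python3 -m jog '-1 0.5 0.7 -3.3 0;-1 1 0.7 -6.6 0;-1 1 0.7 -6.6 0;-1 1 0.7 -6.6 0'
python3 - <<'E'
from h import *
p=robot.read_camera("wrist"); W=cloud(p); save(p,"w2.png")
for l in("stamp","rack","stamp_blue"):
    for r in robot.silhouettes(p,l)[:1]:
        m=r["region"]&(p["depth"]>0); P=W[m]; zt=np.percentile(P[:,2],95); T=P[abs(P[:,2]-zt)<.006]
        print(l,r["score"],m.sum(),"ztop",zt.round(4),len(T),rect(T[:,:2]))
plan(.495,-.2495,.052,-24.3)
E
```

```text
t: 3.25
position: [0.4947, -0.2483, 0.2393]
ee_rot: [1.513, 0.979, -1.514]
wrist_force: [0.4, -0.2, 0.8]
opening: 0.0909
stamp 0.81 1239 ztop 0.097 989 (array([ 496.7, -245.4]), array([28.5, 43.8]), 65.5)
rack 0.74 4106 ztop 0.0983 1609 (array([ 492.1, -272.3]), array([96.3, 59.8]), 66.3)
stamp_blue 0.72 1077 ztop 0.097 925 (array([ 483. , -290.4]), array([22.1, 43.4]), 65.9)
t 3.45 pos [ 0.4945 -0.2492  0.2396] jawyaw -24.34 toolx [ 3.e-04 -2.e-04 -1.e+00] q6 [-0.509 -0.084] open 0.0913 F [ 0.1 -0.3 -0. ]
shift cm [18.76  0.05 -0.  ] turn -0.04
```

View pics/w2.png

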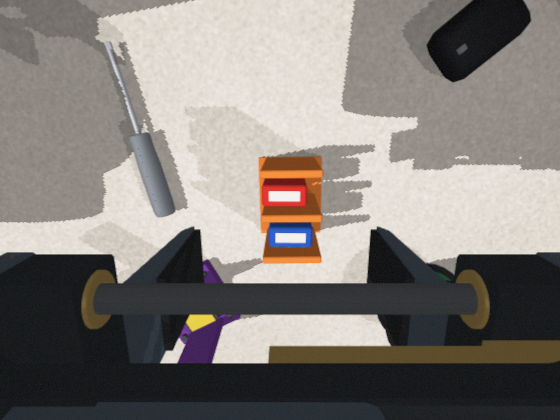

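```bash
python3 -m jog '-1 4 0 0 0;-1 8 0 0 0;-1 11 0 0 0;-1 14 0 0 0;-1 16 0 0 0;-1 17.5 0 0 0;-1 18.7 0 0 0;-1 18.7 0 0 0' 15
python3 -m jog '0 0 0 0 0;0 0 0 0 0;0.1 0 0 0 0;0.1 0 0 0 0'
```

```text
t: 4.25
position: [0.4941, -0.2485, 0.0514]
ee_rot: [1.514, 0.979, -1.515]
wrist_force: [-0.1, 0.1, 0.2]
opening: 0.0913
t: 4.65
position: [0.4951, -0.2487, 0.053]
ee_rot: [1.514, 0.977, -1.513]
wrist_force: [1.7, -5.0, 0.3]
opening: 0.0621
```

Run:
```python
from h import *
p=robot.read_camera("wrist"); save(p,"w3.png")
plan(.495,-.2495,.052,-24.3); s=robot.get_state(); print(s["wrist_torque"])
p=robot.read_camera("scene"); save(p,"s3.png",(130,200,220,290),6)
plan(.495,-.2495,.052,-24.3)
```

```text
t 4.7 pos [ 0.4952 -0.2489  0.053 ] jawyaw -24.28 toolx [ 0.0014 -0.001  -1.    ] q6 [-0.508 -0.084] open 0.058 F [ 1.3 -3.9  0.7]
shift cm [0.1  0.   0.07] turn 0.02
[-0.63192817 -0.24947946 -0.20653586]
t 4.75 pos [ 0.4953 -0.2489  0.053 ] jawyaw -24.28 toolx [ 0.0014 -0.001  -1.    ] q6 [-0.508 -0.084] open 0.0542 F [ 0.5 -4.  -0.8]
shift cm [ 0.1  -0.    0.06] turn 0.02
```

View pics/w3.png

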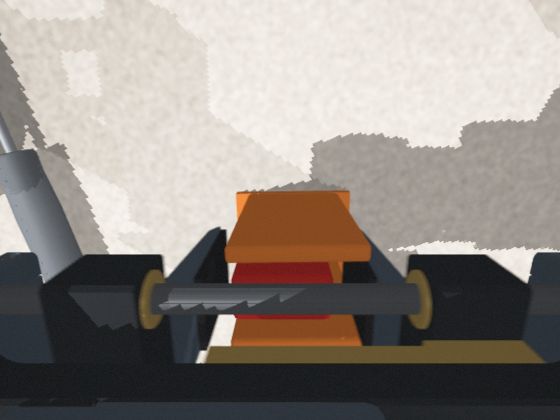

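View pics/s3.png

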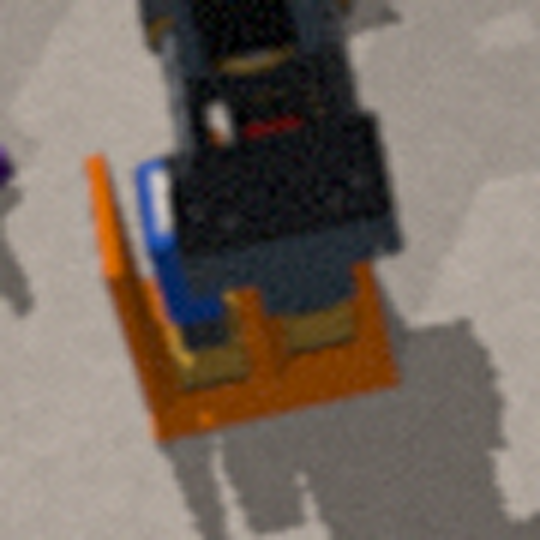

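The wrist view shows the red grip at (290,290) between the fingers, inside the bay. A sideways force of about 4 N suggests a light rub on the outer wall at (290,240), so I nudge 1 mm away from it while closing.

```bash
python3 -m jog '0.1 0 0 0.1 0;0.1 0 0 0.1 0;1 0 0 0.1 0;1 0 0 0.1 0;1 0 0 0.1 0;1 0 0 0.1 0' 30
python3 - <<'E'
from h import *
plan(.495,-.2495,.052,-24.3); s=robot.get_state(); print(s["wrist_torque"])
E
```

```text
t: 5.35
position: [0.4942, -0.2494, 0.0525]
ee_rot: [1.514, 0.978, -1.514]
wrist_force: [-2.6, -0.9, 5.4]
opening: 0.0438
t 5.35 pos [ 0.4942 -0.2494  0.0525] jawyaw -24.28 toolx [-3.e-04  0.e+00 -1.e+00] q6 [-0.509 -0.086] open 0.0438 F [-2.6 -0.9  5.4]
shift cm [ 0.05  0.08 -0.02] turn 0.02
[-0.23988093  0.4083486  -0.03933464]
```

```bash
python3 -m jog '1 0 0 0 0;1 -0.5 0 0 0;1 -2 0 0 0;1 -4 0 0 0;1 -6 0 0 0;1 -9 0 0 0;1 -12 0 0 0;1 -14 0 0 0' 40
python3 -m jog '1 0 0 0 0;1 0 0 0 0'
python3 - <<'E'
from h import *
plan(.513,.308,.2,-24.3)
p=robot.read_camera("wrist"); save(p,"w4.png")
p=robot.read_camera("scene"); save(p,"s4.png",(80,80,300,280),3)
E
```

```text
t: 6.15
position: [0.4947, -0.2495, 0.1955]
ee_rot: [1.515, 0.976, -1.513]
wrist_force: [0.8, 0.4, -2.2]
opening: 0.0437
t: 6.35
position: [0.4942, -0.2492, 0.1926]
ee_rot: [1.514, 0.977, -1.514]
wrist_force: [1.1, -0.4, -2.9]
opening: 0.0438
t 6.35 pos [ 0.4942 -0.2492  0.1926] jawyaw -24.28 toolx [ 6.e-04 -3.e-04 -1.e+00] q6 [-0.509 -0.086] open 0.0438 F [ 1.1 -0.4 -2.9]
shift cm [ -0.75 -21.19 -51.57] turn 0.02
```

View pics/s4.png

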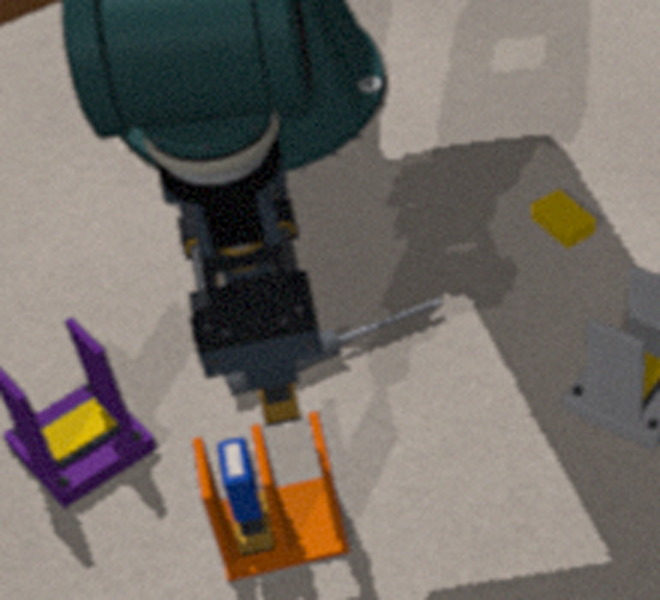

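The red die is lifted clear, with its foot at (282,403). The blue die stays in its bay. Next I carry it to the pad.

```bash
python3 -m jog '1 -2 0 0 0;1 -3 -1.5 -3.6 0;1 -3 -3.2 -7.8 0;1 -3 -5 -12 0;1 -3 -6.8 -16.5 0;1 -3 -8.6 -21 0;1 -3 -10.4 -25.2 0;1 -3 -12 -29 0' 
python3 -m jog '1 0 -2 -4 6;1 0 -4 -8.5 12;1 0 -6 -13 18;1 0 -8 -17.5 25;1 0 -9 -21.5 32;1 0 -9.2 -22.6 40;1 0 -9.2 -22.6 45.3;1 0 -9.2 -22.6 45.3'
python3 - <<'E'
from h import *
plan(.513,.308,.10,-69.6)
p=robot.read_camera("wrist"); save(p,"w5.png")
W=cloud(p)
for l in("pad",):
    for r in robot.silhouettes(p,l)[:1]:
        m=r["region"]&(p["depth"]>0); P=W[m]; print(l,r["score"],m.sum(),np.median(P[:,2]),rect(P[:,:2]))
E
```

```text
t: 7.25
position: [0.5032, 0.0664, 0.2213]
ee_rot: [1.513, 0.979, -1.515]
wrist_force: [1.2, -0.7, -1.3]
opening: 0.0442
t: 8.05
position: [0.5125, 0.3083, 0.2208]
ee_rot: [2.025, 0.364, -2.03]
wrist_force: [-0.6, -0.3, -2.8]
opening: 0.0436
t 8.05 pos [0.5125 0.3083 0.2208] jawyaw -69.61 toolx [-0.0022 -0.0012 -1.    ] q6 [0.503 1.718] open 0.0436 F [-0.6 -0.3 -2.8]
shift cm [12.08  0.04 -0.07] turn -0.01
pad 0.71 8837 0.003716687387888218 (array([515.1, 306.3]), array([121.6, 121.4]), 37.6)
```

View pics/w5.png

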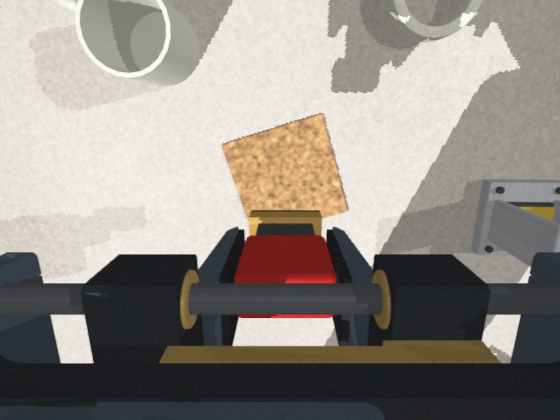

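The die is held upright, its foot at (285,220) over the cork pad at (290,165). I lower it to just above contact, then slowly.

```bash
python3 -m jog '1 4 0 0 0;1 8 0 0 0;1 11 0 0 0;1 13.5 0 0 0;1 15.2 0 0 0;1 16.2 0 0 0;1 16.7 0 0 0;1 16.7 0 0 0' 
python3 -m jog '1 0.1 0 0 0;1 0.2 0 0 0;1 0.3 0 0 0;1 0.3 0 0 0;1 0.3 0 0 0'
python3 - <<'E'
from h import *
plan(.513,.308,.0505,-69.6)
E
```

```text
t: 8.95
position: [0.5134, 0.3082, 0.0555]
ee_rot: [2.027, 0.365, -2.027]
wrist_force: [-0.2, -0.2, -1.7]
opening: 0.0439
t: 9.45
position: [0.5133, 0.3082, 0.0526]
ee_rot: [2.028, 0.365, -2.027]
wrist_force: [0.3, -0.6, -2.4]
opening: 0.044
t 9.45 pos [0.5133 0.3082 0.0526] jawyaw -69.58 toolx [ 2.e-04  1.e-04 -1.e+00] q6 [0.502 1.716] open 0.044 F [ 0.3 -0.6 -2.4]
shift cm [0.21 0.01 0.03] turn 0.02
```

```bash
python3 -m jog '1 0.1 0 0 0;1 0.2 0 0 0;1 0.2 0 0 0'; python3 -m jog '1 0.05 0 0 0;1 0.05 0 0 0'
python3 - <<'E'
from h import *
plan(.513,.308,.0505,-69.6)
E
```

```text
t: 9.75
position: [0.5133, 0.3082, 0.0505]
ee_rot: [2.027, 0.365, -2.027]
wrist_force: [-0.5, -0.3, 1.0]
opening: 0.0436
t: 9.95
position: [0.5134, 0.3083, 0.0505]
ee_rot: [2.027, 0.365, -2.027]
wrist_force: [-2.7, -1.8, 9.8]
opening: 0.0437
t 9.95 pos [0.5134 0.3083 0.0505] jawyaw -69.58 toolx [ 0.  0. -1.] q6 [0.502 1.716] open 0.0437 F [-2.7 -1.8  9.8]
shift cm [-0.    0.01  0.05] turn 0.02
```

```bash
python3 -m jog '1 -0.05 0 0 0;0.5 -0.05 0 0 0;0 -0.05 0 0 0;-1 -0.05 0 0 0;-1 -0.05 0 0 0;-1 -0.05 0 0 0;-1 -0.05 0 0 0;-1 -0.05 0 0 0' 15
python3 -m jog '-1 0 0 0 0;-1 -1 0 0 0;-1 -4 0 0 0;-1 -8 0 0 0;-1 -12 0 0 0;-1 -15 0 0 0;-1 -15 0 0 0'
python3 - <<'E'
from h import *
plan(.513,.308,.2,20.4)
p=robot.read_camera("wrist"); save(p,"w6.png"); W=cloud(p)
hs=cv2.cvtColor(p["pixels"],cv2.COLOR_RGB2HSV)
m=(p["depth"]>0)&(abs(W[...,2]-.094)<.006)&(np.hypot(W[...,0]-.513,W[...,1]-.308)<.06)
print(m.sum(),W[m][:,2].mean(),rect(W[m][:,:2]))
for r in robot.silhouettes(p,"stamp")[:1]:
    m=r["region"]&(p["depth"]>0); P=W[m]; zt=np.percentile(P[:,2],95); T=P[abs(P[:,2]-zt)<.006]
    print(r["score"],zt,rect(T[:,:2]))
E
```

```text
t: 10.75
position: [0.5132, 0.3082, 0.0504]
ee_rot: [2.027, 0.365, -2.027]
wrist_force: [-0.5, -0.0, 0.7]
opening: 0.0826
t: 11.45
position: [0.5152, 0.3093, 0.2057]
ee_rot: [2.035, 0.368, -2.021]
wrist_force: [0.3, 0.8, -0.3]
opening: 0.091
t 11.45 pos [0.5152 0.3093 0.2057] jawyaw -69.58 toolx [ 0.0063  0.0035 -1.    ] q6 [0.502 1.716] open 0.091 F [ 0.3  0.8 -0.3]
shift cm [0.56 0.04 0.26] turn -89.98
1227 0.09347745027715589 (array([515. , 307.6]), array([21.7, 44. ]), 20.4)
0.95 0.09478545034747937 (array([515.2, 307.6]), array([21.7, 44. ]), 21.3)
```

View pics/w6.png

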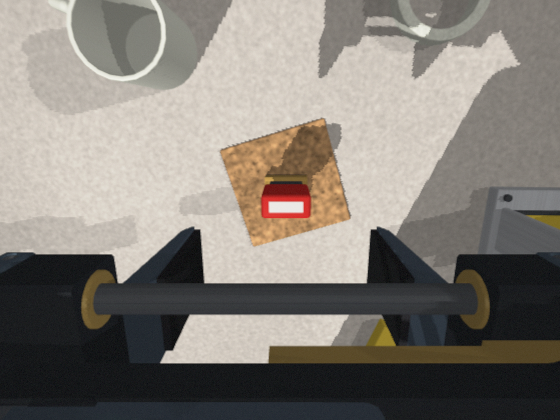

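The die stands upright on the cork, its top at (286,205). It measures at (0.515, 0.3076) with its length at yaw 110.4, as planned. Next I turn 90°.

```bash
python3 -m jog '-1 0 0 0 -8;-1 0 0 0 -16;-1 0 0 0 -24;-1 0 0 0 -32;-1 0 0 0 -40;-1 0 0 0 -48;-1 0 0 0 -56;-1 0 0 0 -64'
python3 -m jog '-1 0 0 0 -8;-1 0 0 0 -16;-1 0 0 0 -24;-1 0 0 0 -26;-1 0 0 0 -26'
python3 - <<'E'
from h import *
p=robot.read_camera("wrist"); save(p,"w7.png"); W=cloud(p)
m=(p["depth"]>0)&(abs(W[...,2]-.094)<.006)&(np.hypot(W[...,0]-.513,W[...,1]-.308)<.06)
print(m.sum(),W[m][:,2].mean(),rect(W[m][:,:2]))
plan(.514,.308,.052,20.4)
E
```

```text
t: 12.35
position: [0.5124, 0.3077, 0.1988]
ee_rot: [1.274, 1.165, -1.279]
wrist_force: [0.0, 0.7, 0.1]
opening: 0.0911
t: 12.85
position: [0.5125, 0.3078, 0.199]
ee_rot: [0.941, 1.358, -0.944]
wrist_force: [0.4, 0.1, -0.9]
opening: 0.0909
1245 0.09362479226316354 (array([514.8, 308.5]), array([21.3, 43.6]), 20.0)
t 12.9 pos [0.5126 0.3078 0.1992] jawyaw 20.35 toolx [-1.7e-03 -9.0e-04 -1.0e+00] q6 [0.502 0.147] open 0.091 F [-0.1  0.1  0.4]
shift cm [14.72  0.16  0.03] turn -0.05
```

View pics/w7.png

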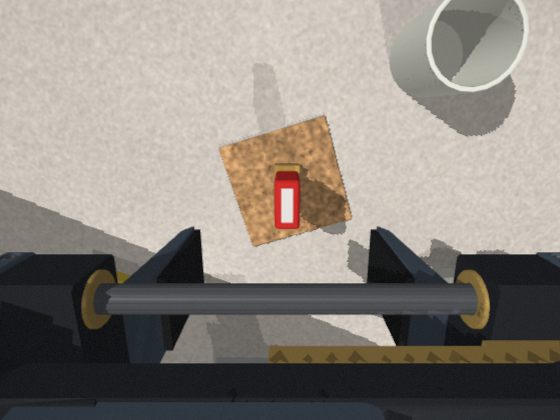

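The die is square between the fingers at (287,200), pad around it. Descending to grip across the thin way.

```bash
python3 -m jog '-1 4 0.1 0 0;-1 8 0.1 0 0;-1 11 0.1 0 0;-1 13 0.1 0 0;-1 14.2 0.1 0 0;-1 14.7 0.1 0 0;-1 14.7 0.1 0 0;-1 14.7 0.1 0 0' 10
python3 -m jog '0.2 0 0 0 0;0.2 0 0 0 0;0.3 0 0 0 0;0.4 0 0 0 0;1 0 0 0 0;1 0 0 0 0;1 0 0 0 0;1 0 0 0 0'
python3 - <<'E'
from h import *
plan(.514,.308,.052,20.4)
E
```

```text
t: 13.7
position: [0.5147, 0.3088, 0.0543]
ee_rot: [0.944, 1.356, -0.942]
wrist_force: [1.0, 1.0, 0.7]
opening: 0.0915
t: 14.5
position: [0.5141, 0.3085, 0.0534]
ee_rot: [0.943, 1.357, -0.943]
wrist_force: [-0.3, -0.5, 0.5]
opening: 0.03
t 14.5 pos [0.5141 0.3085 0.0534] jawyaw 20.42 toolx [-1.e-04 -0.e+00 -1.e+00] q6 [0.502 0.145] open 0.03 F [-0.3 -0.5  0.5]
shift cm [ 0.14 -0.03  0.04] turn 0.02
```

```bash
python3 -m jog '1 0 0 0 0;1 0 0 0 0;1 0 0 0 0;1 0 0 0 0'
python3 -m jog '1 0 0 0 0;1 0 0 0 0;1 0 0 0 0' 50
python3 - <<'E'
from h import *
plan(.514,.308,.052,20.4)
E
```

```text
t: 14.9
position: [0.5141, 0.3085, 0.0534]
ee_rot: [0.943, 1.357, -0.943]
wrist_force: [-0.6, -0.4, -1.2]
opening: 0.0219
t: 15.2
position: [0.5141, 0.3085, 0.0534]
ee_rot: [0.943, 1.357, -0.943]
wrist_force: [-0.5, -1.1, -1.8]
opening: 0.0219
t 15.2 pos [0.5141 0.3085 0.0534] jawyaw 20.42 toolx [-0. -0. -1.] q6 [0.502 0.145] open 0.0219 F [-0.5 -1.1 -1.8]
shift cm [ 0.14 -0.03  0.04] turn 0.02
```

```bash
python3 -m jog '1 -0.5 0 0 0;1 -2 0 0 0;1 -5 0 0 0;1 -9 0 0 0;1 -13 0 0 0;1 -17 0 0 0;1 -20 0 0 0;1 -20 0 0 0'
python3 - <<'E'
from h import *
plan(.587,-.023,.253,20.4)
p=robot.read_camera("wrist"); save(p,"w8.png");
E
```

```text
t: 16.0
position: [0.516, 0.3095, 0.2593]
ee_rot: [0.948, 1.353, -0.937]
wrist_force: [0.7, -1.0, -1.3]
opening: 0.0217
t 16.0 pos [0.516  0.3095 0.2593] jawyaw 20.42 toolx [ 0.0068  0.0037 -1.    ] q6 [0.502 0.145] open 0.0217 F [ 0.7 -1.  -1.3]
shift cm [ 0.55 -4.95 33.64] turn 0.02
```

View pics/w8.png

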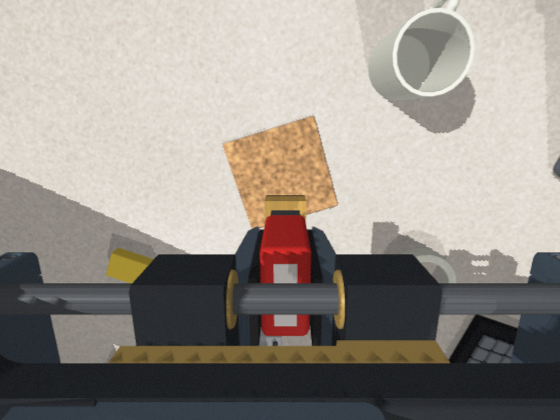

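The die is held across its thin way, upright, with its foot at (285,205) above the pad. Next I go past the jig to measure it with a clear view.

```bash
python3 -m jog '1 0 -0.7 4 0;1 0 -1.4 8.5 0;1 0 -2.1 13 0;1 0 -2.8 17.5 0;1 0 -3.5 22 0;1 0 -4.2 26.5 0;1 0 -4.8 31 0;1 0 -4.9 33.6 0'
python3 -m jog '1 0 0 0 0;1 0 0 0 0;1 0 0 0 0;1 0 0 0 0'
cat > jigm.py <<'E'
from h import *
import sys
s=robot.get_state()
p=robot.read_camera("wrist"); save(p,sys.argv[1]); W=cloud(p); z=W[...,2]; ok=p["depth"]>0
near=ok&(np.hypot(W[...,0]-.566,W[...,1]-.033)<.09)
m=near&(abs(z-.114)<.006); print("cheek tops",m.sum(),rect(W[m][:,:2]),z[m].mean())
hs=cv2.cvtColor(p["pixels"],cv2.COLOR_RGB2HSV)
y=near&(abs(hs[...,0].astype(int)-26)<6)&(hs[...,1]>140)&(abs(z-.026)<.008)
n,lab,st,_=cv2.connectedComponentsWithStats(y.astype(np.uint8)); k=1+np.argmax(st[1:,4]); y=lab==k
print("tag",y.sum(),rect(W[y][:,:2]),z[y].mean())
for l in ("tag","jig"):
    for r in robot.landmark_of(p,l)[:2]: print(l,r["score"],w(p,r["location"]).round(4))
plan(.566,.033,.2,20.4)
E
python3 jigm.py w9.png
```

```text
t: 16.85
position: [0.5848, -0.0263, 0.2524]
ee_rot: [0.943, 1.358, -0.945]
wrist_force: [-0.9, 0.8, -2.6]
opening: 0.0218
t: 17.25
position: [0.5851, -0.0225, 0.2531]
ee_rot: [0.942, 1.358, -0.942]
wrist_force: [-0.0, 0.4, -1.5]
opening: 0.0215
cheek tops 1008 (array([567.4,  33.1]), array([49.5, 75.6]), 20.2) 0.11336409031504001
tag 1516 (array([567.9,  32.4]), array([35.4, 54.4]), 19.9) 0.025758849838934478
tag 0.89 [0.5679 0.0354 0.0275]
jig 0.69 [ 0.5696  0.0331 -0.0029]
t 17.4 pos [ 0.5853 -0.0228  0.2534] jawyaw 20.47 toolx [-1.e-04  1.e-04 -1.e+00] q6 [-0.079 -0.436] open 0.0219 F [ 0.  -0.4 -2. ]
shift cm [ 5.34  0.14 -5.9 ] turn 0.07
```

View pics/w9.png

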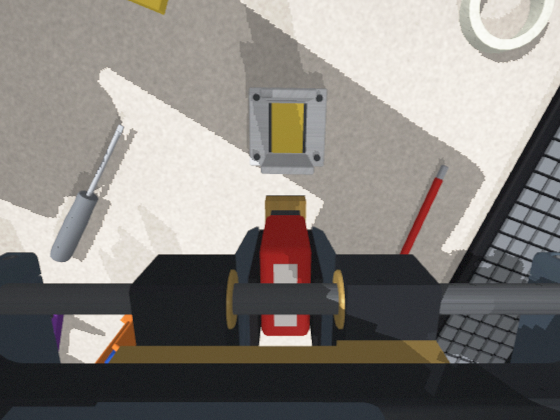

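The aluminium jig shows at (287,128) with the yellow tag at (287,128). It has grey cheeks and is not the purple one. The tag measures (0.5676, 0.0327), z 0.0258, 54x35 mm, yaw about 20.1. The camera's offset, judged from the die, puts the target TCP at (0.5668, 0.0327).

```bash
python3 -m jog '1 0 0.1 -3 0.3;1 0 0.2 -5.8 0.3;1 0 0.2 -5.8 0.3;1 0 0.2 -5.8 0.3'
python3 jigm.py w10.png
python3 - <<'E'
from h import *
plan(.5668,.0327,.12,20.2)
p=robot.read_camera("scene"); save(p,"s10.png",(240,140,360,240),6)
E
```

```text
t: 17.8
position: [0.5671, 0.0321, 0.2536]
ee_rot: [0.946, 1.355, -0.945]
wrist_force: [0.3, -0.2, -1.4]
opening: 0.022
cheek tops 543 (array([567. ,  34.8]), array([49.2, 72.7]), 19.9) 0.11318660874063106
tag 936 (array([568.3,  30.1]), array([36.1, 37.5]), 19.8) 0.0256821776150327
tag 0.93 [0.5665 0.0343 0.0302]
jig 0.96 [ 0.5718  0.0319 -0.0012]
jig 0.41 [ 0.7667 -0.0224  0.    ]
t 17.95 pos [0.5673 0.0311 0.2535] jawyaw 20.1 toolx [ 1.e-04 -1.e-04 -1.e+00] q6 [ 0.014 -0.337] open 0.0217 F [-0.2 -0.2 -1.9]
shift cm [ 5.35 -0.06 -0.22] turn -0.3
t 17.95 pos [0.5673 0.0311 0.2535] jawyaw 20.1 toolx [ 1.e-04 -1.e-04 -1.e+00] q6 [ 0.014 -0.337] open 0.0217 F [-0.2 -0.2 -1.9]
shift cm [13.35  0.   -0.17] turn -0.1
```

View pics/w10.png

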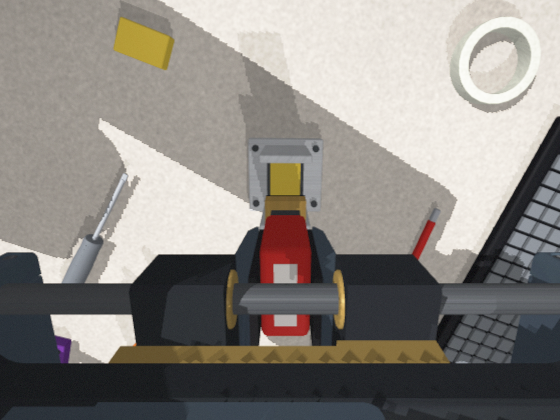

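View pics/s10.png

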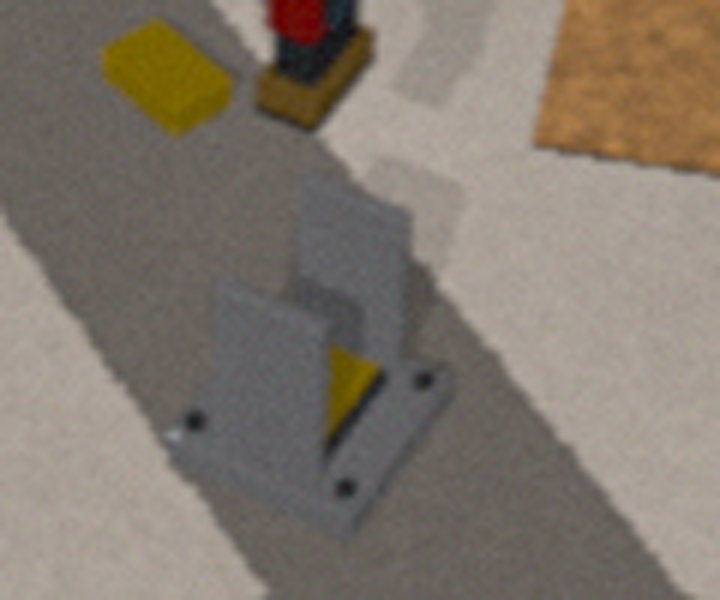

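Both views show the die square above the gap between the cheeks: foot at (285,203) in the wrist view, cheeks left and right of the yellow tag at (340,390) in the scene crop. Descending part way.

```bash
python3 -m jog '1 0 0 -0.17 0;1 3 0 -0.17 0;1 6 0 -0.17 0;1 8 0 -0.17 0;1 9.5 0 -0.17 0;1 11 0 -0.17 0;1 12.5 0 -0.17 0;1 12.5 0 -0.17 0'
python3 - <<'E'
from h import *
plan(.5668,.0327,.0764,20.2)
p=robot.read_camera("wrist"); save(p,"w11.png")
p=robot.read_camera("scene"); save(p,"s11.png",(240,140,360,240),6)
E
```

```text
t: 18.8
position: [0.5656, 0.0331, 0.1266]
ee_rot: [0.946, 1.357, -0.948]
wrist_force: [-0.2, 0.8, -1.0]
opening: 0.022
t 18.8 pos [0.5656 0.0331 0.1266] jawyaw 20.11 toolx [-0.0024 -0.     -1.    ] q6 [ 0.017 -0.334] open 0.022 F [-0.2  0.8 -1. ]
shift cm [5.02 0.11 0.08] turn -0.09
```

View pics/w11.png

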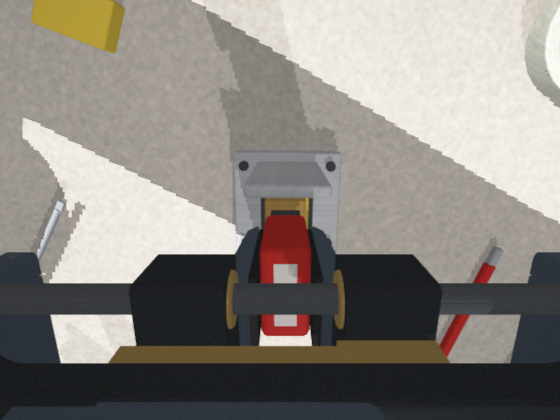

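View pics/s11.png

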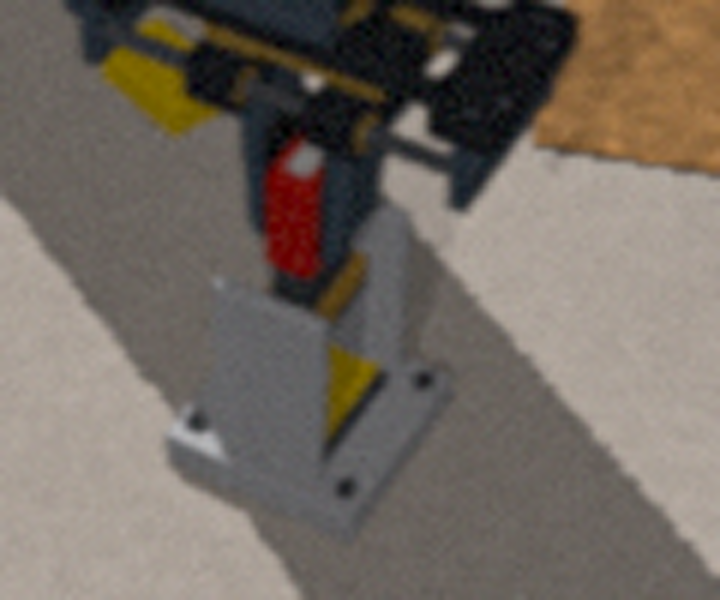

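The die's foot is between the cheeks at (340,285) in the scene crop, and the wrist view shows it centred. Lowering to about 3 mm above the tag.

```bash
python3 -m jog '1 1.5 0 0 0;1 3 0 0 0;1 4 0 0 0;1 4.6 0 0 0;1 4.9 0 0 0;1 4.9 0 0 0;1 4.9 0 0 0'
python3 - <<'E'
from h import *
plan(.5668,.0327,.0754,20.2)
p=robot.read_camera("wrist"); save(p,"w12.png",(200,130,380,350),2.7)
E
```

```text
t: 19.6
position: [0.5668, 0.0332, 0.0797]
ee_rot: [0.947, 1.355, -0.946]
wrist_force: [0.5, 0.4, -1.7]
opening: 0.0221
t 19.6 pos [0.5668 0.0332 0.0797] jawyaw 20.12 toolx [ 5.e-04  0.e+00 -1.e+00] q6 [ 0.017 -0.334] open 0.0221 F [ 0.5  0.4 -1.7]
shift cm [ 0.43 -0.02  0.05] turn -0.08
```

View pics/w12.png

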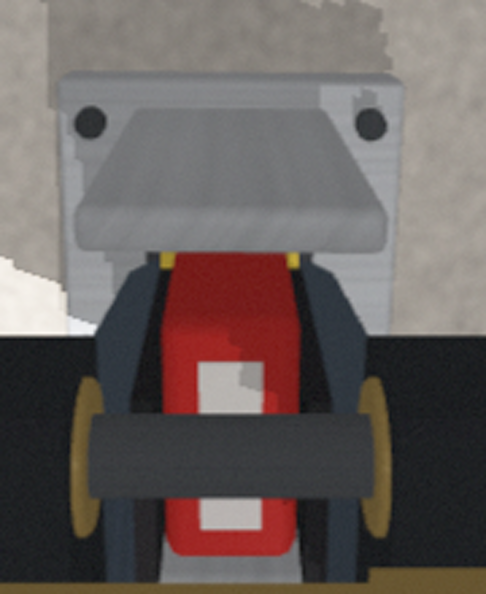

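The crop shows equal yellow margins on both sides of the die at (167,260) and (293,260), with the cheek clear. Pressing slowly.

```bash
python3 -m jog '1 0.2 0 0 0;1 0.3 0 0 0;1 0.4 0 0 0;1 0.5 0 0 0;1 0.6 0 0 0;1 0.7 0 0 0;1 0.8 0 0 0;1 0.8 0 0 0'
python3 - <<'E'
from h import *
plan(.5668,.0327,.0694,20.2)
E
```

```text
t: 20.45
position: [0.5665, 0.0332, 0.0714]
ee_rot: [0.947, 1.355, -0.947]
wrist_force: [-1.5, 0.3, 3.9]
opening: 0.0219
t 20.45 pos [0.5665 0.0332 0.0714] jawyaw 20.12 toolx [-0.  0. -1.] q6 [ 0.017 -0.334] open 0.0219 F [-1.5  0.3  3.9]
shift cm [0.2  0.01 0.06] turn -0.08
```

```bash
for i in 1 2; do python3 -m jog '1 0 0 0 0' | grep -E 'posi|force'; done; python3 -m jog '1 0.1 0 0 0;1 0.2 0 0 0;1 0.2 0 0 0'|grep -E 'posi|force';  for i in 1 2; do python3 -m jog '1 0 0 0 0' | grep -E '^t|posi|force'; done
```

```text
position: [0.5666, 0.0332, 0.0715]
wrist_force: [-1.1, -0.8, 3.5]
position: [0.5665, 0.0332, 0.0715]
wrist_force: [-1.8, 0.0, 3.8]
position: [0.5666, 0.0332, 0.0695]
wrist_force: [-2.7, 0.7, 6.6]
t: 21.05
position: [0.5666, 0.0332, 0.0695]
wrist_force: [-2.7, 0.3, 7.7]
t: 21.15
position: [0.5666, 0.0332, 0.0696]
wrist_force: [-1.7, -0.2, 7.0]
```

```bash
python3 -m jog '1 0.06 0 0 0;1 0.06 0 0 0;1 0.06 0 0 0;1 0.06 0 0 0'|grep -E 'posi|force';  for i in 1 2 3 4 5; do python3 -m jog '1 0 0 0 0' | grep -E '^t|posi|force'; done
python3 - <<'E'
from h import *
p=robot.read_camera("scene"); save(p,"s13.png",(240,140,360,240),6)
F=[]
E
```

```text
position: [0.5666, 0.0332, 0.069]
wrist_force: [-3.5, -0.2, 7.4]
t: 21.65
position: [0.5666, 0.0332, 0.069]
wrist_force: [-1.8, -0.4, 8.1]
t: 21.75
position: [0.5667, 0.0332, 0.069]
wrist_force: [-3.3, -0.4, 8.6]
t: 21.85
position: [0.5666, 0.0332, 0.069]
wrist_force: [-3.6, -1.4, 7.6]
t: 21.95
position: [0.5666, 0.0332, 0.069]
wrist_force: [-3.1, -0.0, 8.2]
t: 22.05
position: [0.5666, 0.0331, 0.069]
wrist_force: [-2.4, -1.4, 8.2]
```

View pics/s13.png

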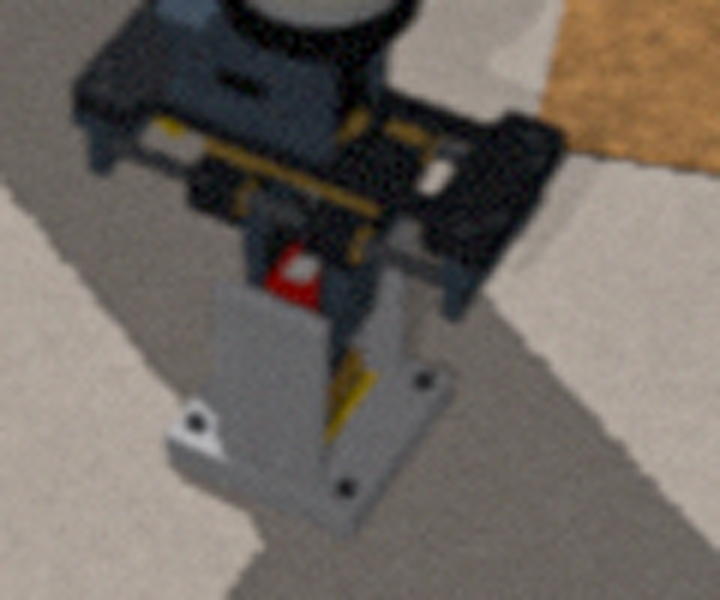

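The foot sits on the tag at (345,390), with a yellow border still showing. Force suggests about 5.5 mm of give and geometry about 6.4 mm, and it has been held for over 0.7 s. I hold a moment more, then lift straight up.

```bash
python3 -m jog '1 0 0 0 0;1 0 0 0 0;1 -0.2 0 0 0;1 -0.4 0 0 0;1 -0.6 0 0 0;1 -0.8 0 0 0;1 -1.1 0 0 0;1 -1.6 0 0 0'
python3 -m jog '1 -1.5 0 0 0;1 -3.5 0 0 0;1 -6 0 0 0;1 -9 0 0 0;1 -12 0 0 0;1 -15 0 0 0;1 -16 0 0 0;1 -16 0 0 0'
python3 - <<'E'
from h import *
plan(.514,.308,.23,20.4)
p=robot.read_camera("wrist"); save(p,"w14.png")
E
```

```text
t: 22.9
position: [0.5662, 0.0332, 0.0847]
ee_rot: [0.946, 1.356, -0.947]
wrist_force: [1.0, -1.4, -1.9]
opening: 0.0222
t: 23.7
position: [0.5672, 0.0332, 0.2465]
ee_rot: [0.948, 1.353, -0.945]
wrist_force: [0.1, 0.2, -2.2]
opening: 0.0217
t 23.7 pos [0.5672 0.0332 0.2465] jawyaw 20.12 toolx [ 3.e-03  1.e-04 -1.e+00] q6 [ 0.017 -0.334] open 0.0217 F [ 0.1  0.2 -2.2]
shift cm [  1.63   4.46 -27.63] turn -0.28
```

View pics/w14.png

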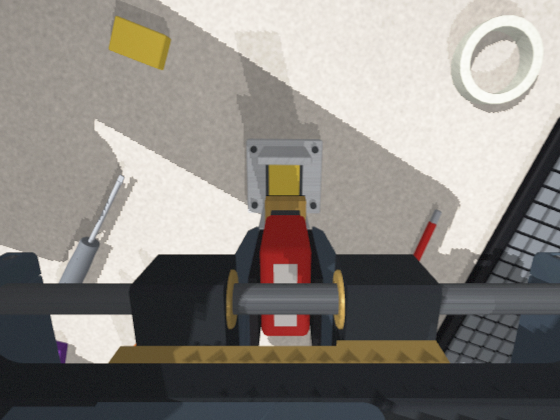

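The die is clear above the jig, still upright (foot at (285,203)), and the tag is intact at (283,180). Now back to the pad.

```bash
python3 -m jog '1 0 0.7 -4 0;1 0 1.4 -8.5 0;1 0 2.1 -13 0;1 0 2.8 -17.5 0;1 0 3.5 -22 0;1 0 4.2 -25.5 0;1 0 4.5 -27.6 0;1 0 4.5 -27.6 0'
python3 -m jog '1 0 0 0 0;1 0 0 0 0;1 0 0 0 0'
python3 - <<'E'
from h import *
plan(.514,.308,.0534,20.4)
E
```

```text
t: 24.55
position: [0.5124, 0.3095, 0.2427]
ee_rot: [0.943, 1.358, -0.947]
wrist_force: [0.8, -0.4, -2.2]
opening: 0.0215
t: 24.85
position: [0.5139, 0.3069, 0.2444]
ee_rot: [0.947, 1.355, -0.948]
wrist_force: [-0.9, 0.2, -2.5]
opening: 0.0218
t 24.85 pos [0.5139 0.3069 0.2444] jawyaw 20.06 toolx [-5.e-04 -3.e-04 -1.e+00] q6 [0.499 0.149] open 0.0218 F [-0.9  0.2 -2.5]
shift cm [19.1   0.06 -0.11] turn -0.34
```

```bash
python3 -m jog '1 4 0 0 0;1 8 0 0 0;1 12 0 0 0;1 15 0 0 0;1 17 0 0 0;1 18 0 0 0;1 18.6 0 0 0;1 18.6 0 0 0' 
python3 -m jog '1 0.1 0 0 0;1 0.2 0 0 0;1 0.3 0 0 0;1 0.35 0 0 0;1 0.35 0 0 0'
python3 - <<'E'
from h import *
plan(.514,.308,.0534,20.4)
E
```

```text
t: 25.65
position: [0.514, 0.3076, 0.0589]
ee_rot: [0.947, 1.355, -0.947]
wrist_force: [0.3, 0.2, -2.0]
opening: 0.0221
t: 26.15
position: [0.5139, 0.3078, 0.0554]
ee_rot: [0.947, 1.355, -0.947]
wrist_force: [0.5, -0.2, -2.3]
opening: 0.0218
t 26.15 pos [0.5139 0.3078 0.0554] jawyaw 20.12 toolx [ 1.e-04  1.e-04 -1.e+00] q6 [0.501 0.15 ] open 0.0218 F [ 0.5 -0.2 -2.3]
shift cm [ 0.2   0.02 -0.01] turn -0.28
```

```bash
python3 -m jog '1 0.05 0 0 0;1 0.1 0 0 0;1 0.15 0 0 0;1 0.15 0 0 0' ; python3 -m jog '1 0.05 0 0 0;1 0.05 0 0 0'
```

```text
t: 26.55
position: [0.5138, 0.3078, 0.0537]
ee_rot: [0.947, 1.355, -0.947]
wrist_force: [-0.5, 0.3, -1.8]
opening: 0.0219
t: 26.75
position: [0.5139, 0.3078, 0.0534]
ee_rot: [0.947, 1.355, -0.947]
wrist_force: [-0.3, 0.3, 0.3]
opening: 0.0218
```

Contact comes at 0.0534, the same height as at pick-up, so the die hasn't slipped in the grip. Releasing.

```bash
python3 -m jog '0.5 0 0 0 0;0.3 0 0 0 0;0 0 0 0 0;-1 0 0 0 0;-1 0 0 0 0;-1 0 0 0 0;-1 0 0 0 0;-1 0 0 0 0' 10
python3 -m jog '-1 0 0 0 0;-1 -1 0 0 0;-1 -4 0 0 0;-1 -8 0 0 0;-1 -12 0 0 0;-1 -15 0 0 0;-1 -15 0 0 0'
python3 - <<'E'
from h import *
p=robot.read_camera("wrist"); save(p,"w15.png"); W=cloud(p)
m=(p["depth"]>0)&(abs(W[...,2]-.094)<.006)&(np.hypot(W[...,0]-.513,W[...,1]-.308)<.06)
print(m.sum(),W[m][:,2].mean(),rect(W[m][:,:2]))
p=robot.read_camera("scene"); save(p,"s15.png",None,1.4)
plan(.514,.308,.0534,20.4)
E
```

```text
t: 27.55
position: [0.5138, 0.3078, 0.0533]
ee_rot: [0.947, 1.355, -0.947]
wrist_force: [0.2, -0.1, -0.1]
opening: 0.0761
t: 28.25
position: [0.5158, 0.3089, 0.2086]
ee_rot: [0.952, 1.352, -0.941]
wrist_force: [0.5, 0.1, -0.6]
opening: 0.0913
1197 0.09353818736308968 (array([514.9, 308.2]), array([21.6, 43.4]), 19.5)
t 28.35 pos [0.514  0.3079 0.2042] jawyaw 20.12 toolx [ 1.3e-03  8.0e-04 -1.0e+00] q6 [0.501 0.15 ] open 0.0913 F [ 0.4 -0.6  0.3]
shift cm [ 1.508e+01 -2.000e-02 -1.000e-02] turn -0.28
```

View pics/w15.png

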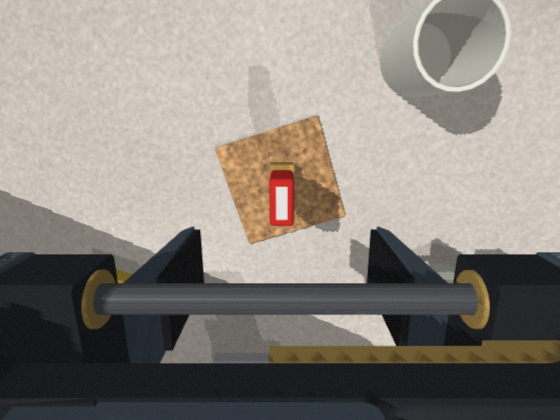

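View pics/s15.png

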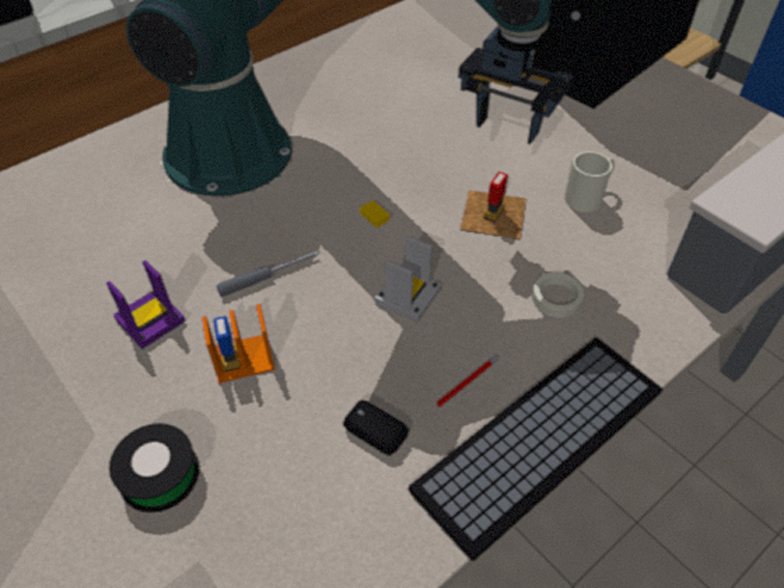

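The red die stands upright on the cork at (495,197), the gripper is clear above, blue is in its bay at (226,342), and the other things are where they were. Handing in.

```bash
python3 -m jog '-1 0 0 0 0;-1 0 0 0 0'; python3 -c "
from station import robot
print(robot.job_done())"
```

```text
t: 28.55
position: [0.5132, 0.3075, 0.2021]
ee_rot: [0.945, 1.356, -0.948]
wrist_force: [-0.3, 0.4, -0.0]
opening: 0.0913
the job is handed in; nothing more can be done
None
```

The job is done and handed in at t = 28.6 s, with the red die standing upright on the cork pad and the gripper clear of everything. No verdict is reported.

- **Sequence:** I gripped the red die by the ends of its length and lifted it from the rack. I stood it on the cork, let go, and took it again across the thin way. I then pressed it on the tag of the aluminium jig, lifted it straight off, stood it on the cork again and let go.
- **Position on the tag:** It was within about 1 mm and 0.3° of the tag's measured middle. The wrist view just before contact showed equal yellow margins on both sides.
- **Press depth:** The two estimates differ. The measured height gives about 6.4 mm and the measured force about 10.3 N, or 5.5 mm, so the true give is probably near 6 mm. It was held for about 0.9 s at full depth. I approached in 1 mm steps, and the force rose smoothly.
- **Rack contact:** While closing on the die in the rack, the wrist showed about 5 N sideways, probably a light rub on the outer wall. I moved 1 mm away from it.
- **Last check:** The die's top measured 0.0935 m at (0.515, 0.308). That fits an upright die on the pad, given the 2 mm calibration. By eye, the blue die and everything else were where they started.

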